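Draw the pH pen out of its dock and lay it on the notebook

TASK

Take the yellow pH pen out of its bench dock: raise its near end over the dock's lip while its tip is still under the cover, then draw it out endwise. Lay it face up along the middle of the closed green notebook, set down rather than dropped, and leave the spatula in the other dock alone.

Things in the scene. Friction and masses are not known exactly. Their poses are not given: they have to be found in the camera images.
- pen_mid (a point): Centre, half-way up, of the yellow pH pen: 187 x 32 x 19 mm, 90 g, loose. +y: lengthwise to its dark narrow tip (last 26 mm, 18 wide); x: across; +z: out of its face, up now. The yellow body (94 mm behind the centre to 66 ahead) has straight sides 32 mm apart, to be gripped outside the cover. It lies flat on the dock's plate, tip end under the cover, blunt end behind the lip.
- pen_dock: The dock that holds the pen (an equal one holds the spatula; they may swap places): white, 216 x 80 mm, fixed. Origin: centre of underside, on the bench; +x: lengthwise to the covered end, away from the robot. Plate top z = 6 mm. Blue-roofed sleeve at x = 30 to 99 mm, closed at the far end: inside 40 mm wide, roof underside z = 38, top z = 43. Pen's sides free between lip and cover.
- pen_end (a point): Middle of the lower edge of the pen's blunt end, 94 mm behind its centre; it must clear the dock's blue lip, which stands 102 mm from the dock's centre on the open (-x) side: 7 mm thick, 64 wide, top at z = 22 mm. The roof leaves too little room to lift the pen out level; this end can rise 16 to 35 mm while the tip is covered. Drawn along -x by over 70 mm, the pen is clear of the cover.
- notebook: Closed green lab notebook, 210 (its x) x 153 (its y) mm, fixed on the bench; the cover, on which things rest, is 11 mm above the bench (wire binding up to 16 mm). Origin: centre of its underside; +x lengthwise, z up.
- spatula_mid (a point): Centre of the steel spatula, 176 x 19 x 8 mm, loose, lying in the other dock of the same kind. To be left alone.

How it is judged:
By the outcome, as a careful person would: the job done as asked, in the order asked, and still so for the second after the job is handed in, with the robot touching nothing.
It also fails if it takes over 40 s, if anything falls off the work surface, if the arm or the gripper's body presses on something with over 40 N, if the wrist force passes 120 N, or if a joint passes its speed limit or range.

ROBOT

A 7-joint arm with a two-finger parallel gripper is mounted at the origin on a cart in front of the work surface, level with it; the furniture and walls round the work are solid. World frame = base frame: x ahead of the robot, y to its left, z up, the work surface at z = 0. Lengths are in m, angles in rad, forces in N, time in s.
With the tool pointing down it reaches from about 0.4 to 0.875 m from the base axis. Payload 19.3 kg.
Tool frame: the origin (TCP) lies midway between the tips of the shut fingers; the grasp point (between the pads) lies 19 mm behind it; z points along the fingers, y is the line along which they close (so a half turn about z gives the same grasp; the last joint's range is limited). The gripper opens to 85 mm and grips with 20 to 120 N. Pads are 22 mm wide; open, the fingers measure 114 mm over their backs; the gripper's body (76 mm by 85 mm) begins 54 mm behind the grasp point. The pads swing forward as they close: fully open they stand 13 mm farther back than shut.
Start: joints at [-0.07, 0.521, -0.036, 1.599, 0.021, 1.021, -0.113], TCP at [0.625, -0, 0.231] pointing down, gripper open.
Joint ranges: [-2.91, 2.91], [-0.3, 2.13], [-1.5, 1.42], [0.17, 2.43], [-1.26, 4.41], [0.16, 1.93], [-2.52, 2.52]. Speed limits (rad/s): [1.89, 1.89, 2.39, 2.39, 3.01, 3.01, 3.01].

INTERFACE

Orientations are given as [roll, pitch, yaw] about the fixed x, y, z axes, in that order (R = Rz(yaw) Ry(pitch) Rx(roll)).
In Python, from workcell import * gives the robot as it stands. The module is installed in compiled form; this text tells all that it offers.
- The arm moves only by the tool play_rows, never from a script. Its argument "deltas" is a list of rows, each a list of 7 numbers: the shift along the tool's x, y, z in units of 500 mm (1.0 is 500 mm), then the turn, a rotation vector about the tool's x, y, z in units of 120 degrees (1.0 is 120 degrees), then the closure, from 0 (fully open) to 1 (shut). A call has 1 to 10 rows; each row is the pose to reach, as a shift and turn from the pose commanded when the call began, along the tool's axes at that moment; what a row does not reach only later rows make up. A row lasts 1/10 s, in which the tool goes at most 50 mm and 8.59 degrees, less where a joint would pass 70% of its speed; a pose out of reach is approached as far as the arm can. A call with a number of a shift or a turn outside -1 to 1 is refused whole. A call with a gripper value outside its range is refused whole. The fingers move at their own pace and stop on an object; "newtons" is the grip in N (left out, the last holds). Time passes only in rows, so rows that repeat a pose let the fingers close. It gives the time, the measured TCP pose, the force, the opening and the grip force at its end, in the units of the state.
- observe(): the state, without advancing time (a new reading comes with each control period).
- grab_frame(name): name is "scene" or "side" or "wrist"; returns the picture (400x640x3 uint8, red, green, blue); there is no depth.
- get_calibration(name): a dict with "fovy" (degrees; the focal length in pixels is half the picture's height over the tangent of half this angle, whatever the lens; pixels are square), "cx", "cy" (the principal point, pixels), "k1" (the pictures are not rectified: a ray, as slopes to the right and down, at radius r is drawn at 1 + k1 r^2 times it, then the intrinsics apply), "xyz" and "rotation" of the camera in the world. Camera axes: x right, y down, z forward; pixel columns grow to the right and rows downward; lengths in m; the calibration is good to about 2 mm. A picture is of the moment at which its call begins: read the wrist's pose just before it. get_calibration takes no time and is no camera call; for the wrist camera it gives the pose at the moment of the call.
- job_done(): hands the job in; it is judged then, once.
The state is a dict: "clock": time; "qpos": joint angles; "qd": joint speeds; "joint_efforts": joint torques, N m; "position": TCP position; "tool_rot": TCP orientation; "force": force on the tool from outside, world axes, zero at the start; "moment": the same for the moment, N m; "grip_width": finger opening in m; "finger_force": force on a finger pad.
Only numpy, scipy, OpenCV 4.12 (cv2) and the standard library are available. Lean on these libraries where they do the work, as an engineer would, in place of code of your own. Each camera call takes 0.05 s, during which the arm holds its last target. There are 200 camera calls.

## Working session

There is one attempt and no reset: what is moved stays moved. The work goes in short steps, Python scripts to look and compute and a tool call to move; the robot and the scene stay as the last step left them, time stands still between calls to the robot, and variables do not carry over. Pictures are saved under pics/ and viewed, at most 10 in all, crops included, and the job is handed in when it is done.

Besides the shell and the picture viewer there is one more tool, called after ">>>" by a JSON object that holds its "api" and its "payload". play_rows: Moves the arm, as the interface text tells. Its arguments: {"type":"object","properties":{"deltas":{"type":"array"},"newtons":{"type":"number"}},"required":["deltas"]}

```bash
mkdir -p pics; cat > h.py <<'E'
from workcell import *
import numpy as np, cv2
from scipy.spatial.transform import Rotation as Ro
def cal(n):
    c=get_calibration(n); c['f']=200/np.tan(np.radians(c['fovy'])/2); return c
def ray(c,u,v):
    d=np.array([(u-c['cx'])/c['f'],(v-c['cy'])/c['f']]); s=d.copy()
    for _ in range(20): s=d/(1+c['k1']*(s@s))
    return np.array(c['rotation']).reshape(3,3)@np.array([s[0],s[1],1])
def onz(c,u,v,z):
    r=ray(c,u,v); o=np.array(c['xyz']); return o+r*(z-o[2])/r[2]
E
python3 - <<'E'
from h import *
for n in("scene","side","wrist"):
    c=cal(n); im=grab_frame(n); cv2.imwrite(f'pics/{n}0.png',im[:,:,::-1]); print(n,{k:np.round(v,3).tolist() for k,v in c.items()})
print(observe())
E
```

```text
scene {'fovy': 46.614, 'cx': 313.159, 'cy': 200.6, 'k1': -0.129, 'xyz': [0.081, -0.893, 0.64], 'rotation': [-2.146, 0.007, -0.506], 'f': 464.236}
side {'fovy': 42.042, 'cx': 325.965, 'cy': 201.552, 'k1': -0.074, 'xyz': [0.191, -1.016, 0.747], 'rotation': [-2.198, 0.004, -0.363], 'f': 520.45}
wrist {'fovy': 66.508, 'cx': 316.896, 'cy': 199.05, 'k1': -0.022, 'xyz': [0.624, 0.083, 0.374], 'rotation': [2.81, 0.0, 0.0], 'f': 305.004}
{'clock': 0.15, 'qpos': array([-0.07021115,  0.52187703, -0.03631783,  1.59987603,  0.02122864,
        1.02113483, -0.11281498]), 'qd': array([ 0.00030375, -0.0015891 ,  0.00113079, -0.00095205,  0.00035329,
        0.0006464 , -0.00127387]), 'joint_efforts': array([ 4.00798544e-04, -9.27376485e+01,  1.98035471e+00, -3.70049715e+01,
        1.79930578e-02,  6.46477114e-03, -1.41420460e-05]), 'position': array([ 6.24733253e-01, -3.78840745e-05,  2.30858481e-01]), 'tool_rot': array([-3.14068762e+00,  9.19440999e-05,  1.57078686e+00]), 'force': array([-0.12779345,  0.01617291,  0.26197608]), 'moment': array([ 0.06742183, -0.03232139, -0.00429852]), 'finger_force': 0.0, 'grip_width': 0.08552862523143112}
```

View pics/scene0.png

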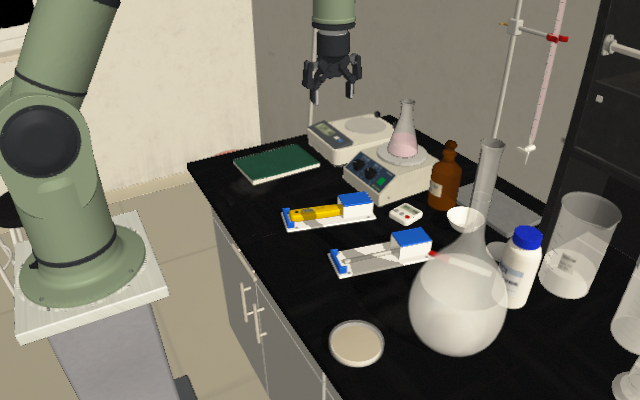

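View pics/side0.png

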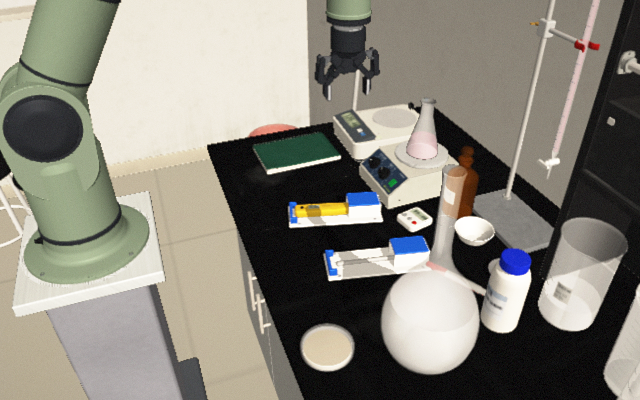

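View pics/wrist0.png

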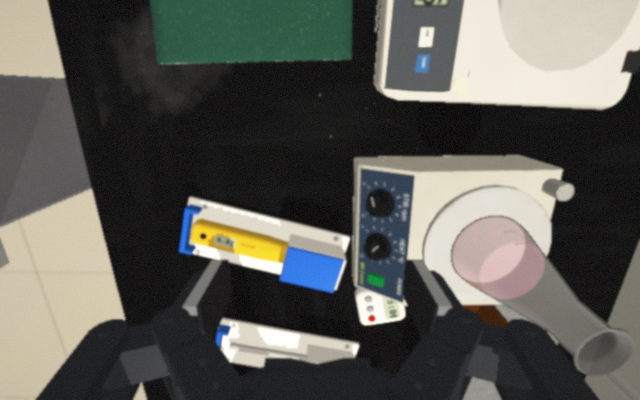

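```bash
cat >> h.py <<'E'
def ray(c,u,v):
    d=np.array([(u-c['cx'])/c['f'],(v-c['cy'])/c['f']]); s=d.copy()
    for _ in range(20): s=d/(1+c['k1']*(s@s))
    return Ro.from_euler('xyz',c['rotation']).as_matrix()@np.array([s[0],s[1],1])
def blobs(im,lo,hi,amin=40):
    m=cv2.inRange(cv2.cvtColor(im,cv2.COLOR_RGB2HSV),lo,hi)
    cs=cv2.findContours(m,cv2.RETR_EXTERNAL,cv2.CHAIN_APPROX_NONE)[0]
    return sorted([k for k in cs if cv2.contourArea(k)>amin],key=cv2.contourArea,reverse=True)
def rect(c,k,z):
    P=np.array([onz(c,u,v,z)[:2] for u,v in k[:,0].astype(float)])
    r=cv2.minAreaRect((P*1000).astype(np.float32)); return np.round(r[0],1),np.round(r[1],1),round(r[2],1)
E
python3 - <<'E'
from h import *
for n in("scene","side","wrist"):
    c=cal(n); im=cv2.imread(f'pics/{n}0.png')[:,:,::-1].copy()
    for nm,lo,hi,zz in (("yel",(20,150,120),(32,255,255),.025),("blue",(105,150,90),(120,255,255),.043),("green",(65,90,30),(90,255,160),.011)):
        for k in blobs(im,lo,hi)[:4]: print(n,nm,cv2.boundingRect(k),cv2.contourArea(k),*rect(c,k,zz), 'lip' if nm=='blue' else '',*(rect(c,k,.022)[:1] if nm=='blue' else ''))
im=cv2.imread('pics/wrist0.png')[180:310,160:380]; cv2.imwrite('pics/w0c.png',cv2.resize(im,None,fx=3.5,fy=3.5))
E
```

```text
scene yel (290, 204, 53, 18) 567.5 [ 520.  -110.1] [ 49.4 130.4] 73.9 
scene blue (513, 226, 30, 24) 534.0 [ 854.8 -440.9] [89.9 59.7] 32.2 lip [ 882.1 -425. ]
scene blue (391, 227, 41, 20) 448.0 [ 636.  -310.3] [50.6 72.7] 76.9 lip [ 655.6 -289.8]
scene blue (338, 191, 34, 16) 311.0 [ 613.4 -126.6] [52.9 71. ] 74.3 lip [632.2 -99.6]
scene blue (330, 249, 17, 25) 116.5 [ 460.3 -300.1] [74.2 18.3] 76.2 lip [ 473.6 -279.2]
scene green (234, 144, 86, 36) 1552.5 [555.6 194.7] [209.8 144.2] 0.9 
scene green (376, 177, 10, 9) 45.0 [749.3 -47.1] [43.8 18.3] 28.9 
side yel (295, 203, 53, 14) 579.5 [ 521.3 -109.4] [ 48.4 123.4] 74.0 
side blue (500, 248, 32, 27) 634.0 [ 814.5 -434.5] [80.2 59.5] 45.4 lip [ 833.1 -417.1]
side blue (389, 236, 40, 18) 493.0 [ 638.6 -310.4] [50.7 71.4] 77.1 lip [ 652.  -289.4]
side blue (346, 192, 33, 14) 342.5 [ 615.9 -125.6] [51.5 70.6] 74.9 lip [628.6 -99. ]
side blue (325, 249, 12, 26) 97.0 [ 469.6 -300.8] [73.8 16.8] 74.5 lip [ 477.9 -279.4]
side green (253, 132, 87, 37) 1761.5 [557.2 196.4] [211.2 143.3] 0.6 
side green (388, 178, 10, 9) 45.5 [735.8 -48.9] [38.  19.2] 35.3 
wrist yel (191, 220, 96, 42) 2033.0 [524.4 -94.1] [ 33.6 120.5] 74.2 
wrist blue (279, 248, 63, 46) 1851.5 [ 616.3 -125.8] [50.8 73.1] 74.8 lip [ 615.8 -139. ]
wrist blue (178, 206, 22, 50) 432.5 [470.  -70.8] [65.7 17.5] 74.6 lip [460.2 -80.5]
wrist blue (215, 326, 14, 22) 116.0 [ 490.8 -228.9] [37.6 13.3] 62.3 lip [ 482.3 -248.6]
wrist green (149, 0, 205, 64) 11937.0 [555.3 146.3] [ 61.1 214. ] 89.7 
wrist green (366, 272, 19, 16) 203.0 [ 705.5 -160.2] [19.7 29.6] 69.3
```

View pics/w0c.png

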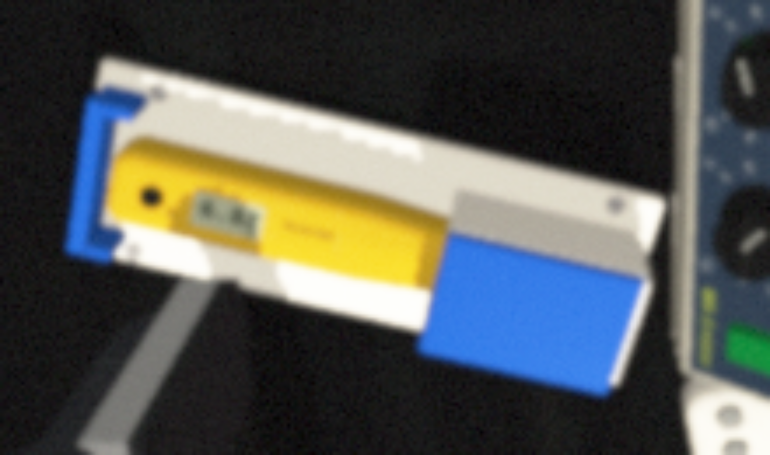

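The scene view shows the pen dock (yellow at 316,213, roof at 355,199) beyond the spatula dock, with the notebook at (277,162). The side view agrees. The wrist view and its crop show the pen end at about (191,235), the lip at (189,231) and the roof at (310,270). The dock yaw is about -15.2° and its centre about (0.553, -0.109).

>>> {"api": "play_rows", "payload": {"deltas": [[-0.2,-0.2,0.12,0,0,-0.623,0],[-0.2,-0.2,0.12,0,0,-0.623,0],[-0.2,-0.2,0.12,0,0,-0.623,0],[-0.2,-0.2,0.12,0,0,-0.623,0],[-0.2,-0.2,0.12,0,0,-0.623,0],[-0.2,-0.2,0.12,0,0,-0.623,0],[-0.2,-0.2,0.12,0,0,-0.623,0],[-0.2,-0.2,0.12,0,0,-0.623,0],[-0.2,-0.2,0.12,0,0,-0.623,0],[-0.2,-0.2,0.12,0,0,-0.623,0]]}}

```text
clock: 1.15
position: [0.5248, -0.1002, 0.1711]
tool_rot: [3.141, -0.0, 2.877]
force: [-0.6, 0.6, 0.3]
grip_width: 0.0852
finger_force: 0.0
```

>>> {"api": "play_rows", "payload": {"deltas": [[0,0,0,0,0,0,0],[0,0,0,0,0,0,0]]}}

```text
clock: 1.35
position: [0.5249, -0.1, 0.1713]
tool_rot: [-3.142, -0.0, 2.873]
force: [-0.1, 0.1, 0.1]
grip_width: 0.0854
finger_force: 0.0
```

```bash
python3 - <<'E'
from h import *
n='wrist'; c=cal(n); im=grab_frame(n); cv2.imwrite('pics/w1.png',im[:,:,::-1])
o=observe(); print(o['clock'],o['position'],np.degrees(o['tool_rot']),o['qpos'].round(2),c['xyz'],c['rotation'])
for nm,lo,hi,zz in (("yel",(20,150,120),(32,255,255),.025),("blue",(105,150,90),(120,255,255),.043),("blue22",(105,150,90),(120,255,255),.022)):
    for k in blobs(im,lo,hi)[:4]: print(nm,cv2.boundingRect(k),cv2.contourArea(k),*rect(c,k,zz))
E
```

```text
1.4 [ 0.52497773 -0.09993291  0.17127208] [-1.79994574e+02 -3.35503536e-03  1.64643348e+02] [ 0.34  0.47 -0.35  1.88  0.22  0.82  1.18] [ 0.44319104 -0.07864355  0.31449295] [ 2.80965675e+00 -2.26947820e-04  1.30242911e+00]
yel (305, 118, 30, 127) 3344.0 [526.2 -99. ] [ 28.  129.3] 74.5
blue (294, 247, 49, 61) 2655.0 [ 617.3 -125.4] [51.2 72.3] 74.6
blue (108, 175, 70, 21) 553.5 [ 475.7 -256.7] [65.6 16.6] 79.6
blue (135, 304, 38, 22) 436.0 [ 614.6 -308.8] [43.4 27. ] 80.8
blue (285, 104, 67, 17) 357.5 [457.5 -81.6] [56.5 13.3] 74.6
blue22 (294, 247, 49, 61) 2655.0 [ 630.8 -129. ] [55.2 77.9] 74.6
blue22 (108, 175, 70, 21) 553.5 [ 478.2 -270.4] [70.6 17.9] 79.6
blue22 (135, 304, 38, 22) 436.0 [ 627.8 -326.6] [46.7 29. ] 80.8
blue22 (285, 104, 67, 17) 357.5 [458.6 -81.8] [60.9 14.3] 74.6
```

View pics/w1.png

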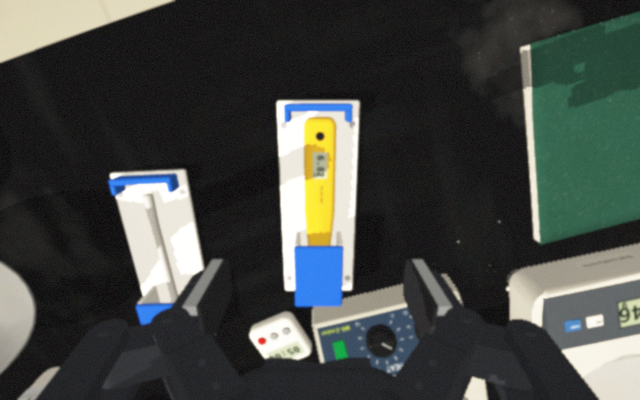

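Pen axis runs at -15.5° along column 320, with its end at (320,118), cover edge at row 247 and lip at rows 104–121. The pen centre is about 1 mm left of the tool plane. I'll descend there.

>>> {"api": "play_rows", "payload": {"deltas": [[0.004,0.0024,0.06,0,0,0,0],[0.004,0.0024,0.12,0,0,0,0],[0.004,0.0024,0.18,0,0,0,0],[0.004,0.0024,0.23,0,0,0,0],[0.004,0.0024,0.27,0,0,0,0],[0.004,0.0024,0.3,0,0,0,0],[0.004,0.0024,0.32,0,0,0,0],[0.004,0.0024,0.3225,0,0,0,0],[0.004,0.0024,0.3225,0,0,0,0]], "newtons": 30}}

```text
clock: 2.3
position: [0.5236, -0.0983, 0.0104]
tool_rot: [-3.142, 0.0, 2.875]
force: [0.1, -0.2, 0.5]
grip_width: 0.0852
finger_force: 0.0
```

>>> {"api": "play_rows", "payload": {"deltas": [[0,0,0,0,0,0,0.4],[0,0,0,0,0,0,0.5],[0,0,0,0,0,0,0.6],[0,0,0,0,0,0,0.7],[0,0,0,0,0,0,0.8],[0,0,0,0,0,0,0.8],[0,0,0,0,0,0,0.8],[0,0,0,0,0,0,0.8]], "newtons": 30}}

```text
clock: 3.1
position: [0.5235, -0.0984, 0.0105]
tool_rot: [-3.141, 0.0, 2.876]
force: [-1.5, 0.2, 8.3]
grip_width: 0.0305
finger_force: 29.8
```

>>> {"api": "play_rows", "payload": {"deltas": [[0,0,-0.006,0,0.0088,0,0.8],[-0.0006,0,-0.011,0,0.0177,0,0.8],[-0.001,0,-0.016,0,0.0265,0,0.8],[-0.0014,0,-0.0205,0,0.0354,0,0.8],[-0.002,0,-0.025,0,0.0442,0,0.8],[-0.0027,0,-0.0295,0,0.0531,0,0.8],[-0.0034,0,-0.0343,0,0.062,0,0.8],[-0.004,0,-0.039,0,0.0708,0,0.8],[-0.004,0,-0.039,0,0.0708,0,0.8]]}}

```text
clock: 4.0
position: [0.5257, -0.099, 0.0297]
tool_rot: [3.141, -0.148, 2.875]
force: [-0.5, -0.1, -2.1]
grip_width: 0.0305
finger_force: 30.1
```

```bash
python3 - <<'E'
from h import *
o=observe(); print(o['clock'],o['position'],np.degrees(o['tool_rot']),o['force'],o['moment'],o['grip_width'])
a=[]
for n in('wrist','side'): 
    im=grab_frame(n)[:,:,::-1]; cv2.imwrite(f'pics/{n}2.png',im); a.append(im)
w=a[0][80:360,220:420]; s=cv2.resize(a[1][180:240,275:395],None,fx=4,fy=4,interpolation=cv2.INTER_CUBIC)
out=np.zeros((280,700,3),np.uint8); out[:280,:200]=w; out[:240,210:690]=s; cv2.imwrite('pics/c2.png',out)
E
```

```text
4.0 [ 0.52570643 -0.09902602  0.02967092] [179.99015587  -8.48577938 164.73823882] [-0.5404028  -0.10292004 -2.06564228] [ 0.05407972 -0.19084051  0.04927403] 0.03046084777141204
```

View pics/c2.png

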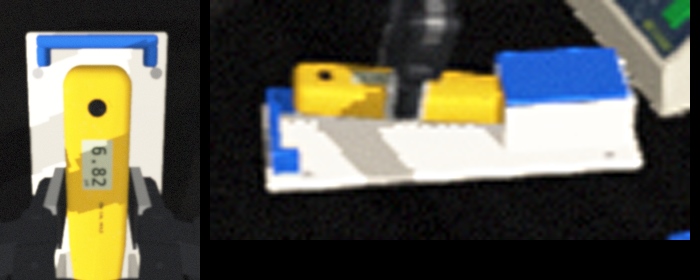

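The end has risen: in the wrist crop the blunt end is at about (317,146) in full-picture pixels. I'll check its height before drawing.

```bash
python3 - <<'E'
from h import *
c=cal('wrist'); im=cv2.imread('pics/wrist2.png')[:,:,::-1].copy()
k=blobs(im,(20,150,120),(32,255,255))[0][:,0]; v=k[:,1].min(); print(v,c['xyz'],c['rotation'])
d=np.array([.9645,-.264]); D=np.array([.5551,-.1083])
for z in(.025,.03,.035,.045,.05,.053,.056,.06): print(z, round(float((onz(c,317,v,z)[:2]-D)@d),4))
# side view: leftmost-top yellow
c=cal('side'); im=cv2.imread('pics/side2.png')[:,:,::-1].copy()
k=blobs(im,(20,130,100),(33,255,255)); 
for q in k[:2]:
    u=q[:,0,0].min(); vv=q[:,0,1][q[:,0,0]<=u+1]; print(u,vv.min(),vv.max())
u=min(q[:,0,0].min() for q in k[:2])
# plane of right pen face: lateral -16 ; solve along
q=[q for q in k[:2] if q[:,0,0].min()==u][0]; vs=q[:,0,1][q[:,0,0]<=u+1]
l=np.array([.264,.9645]); o=np.array(c['xyz'])
for v in(vs.min(),vs.max()):
    r=ray(c,float(u),float(v)); t=((D@l-.015)-o[:2]@l)/(r[:2]@l); p=o+t*r; print('side',v,(p[:2]-D)@d,p[2])
E
```

```text
146 [ 0.46452372 -0.08350995  0.18347592] [ 2.95749417e+00 -3.02835247e-04  1.30501863e+00]
0.025 -0.092
0.03 -0.0921
0.035 -0.0922
0.045 -0.0923
0.05 -0.0923
0.053 -0.0924
0.056 -0.0924
0.06 -0.0925
296 196 207
329 200 209
side 196 -0.08977424489307279 0.07011482120731705
side 207 -0.09092316054859607 0.03942062816316372
```

>>> {"api": "play_rows", "payload": {"deltas": [[0.02,0,0,0,0,0,0.8],[0.04,0,0,0,0,0,0.8],[0.06,0,0,0,0,0,0.8],[0.08,0,0,0,0,0,0.8],[0.1,0,0,0,0,0,0.8],[0.12,0,0,0,0,0,0.8],[0.14,0,0,0,0,0,0.8],[0.16,0,0,0,0,0,0.8],[0.18,0,0,0,0,0,0.8],[0.19,0,0,0,0,0,0.8]]}}

```text
clock: 5.1
position: [0.4337, -0.0739, 0.0438]
tool_rot: [-3.141, -0.149, 2.876]
force: [0.7, -0.4, -1.2]
grip_width: 0.0307
finger_force: 30.1
```

>>> {"api": "play_rows", "payload": {"deltas": [[0,0,0,0,0,0,0.8],[0,0,0,0,0,0,0.8]]}}

```text
clock: 5.3
position: [0.435, -0.0742, 0.0436]
tool_rot: [3.142, -0.148, 2.876]
force: [0.9, -0.6, -1.2]
grip_width: 0.03
finger_force: 30.1
```

>>> {"api": "play_rows", "payload": {"deltas": [[0.006,0,-0.04,0,0,0,0.8],[0.012,0,-0.08,0,0,0,0.8],[0.018,0,-0.12,0,-0.02,0,0.8],[0.024,0,-0.16,0,-0.04,0,0.8],[0.03,0,-0.2,0,-0.06,0,0.8],[0.036,0,-0.237,0,-0.0708,0,0.8],[0.036,0,-0.237,0,-0.0708,0,0.8],[0.036,0,-0.237,0,-0.0708,0,0.8]]}}

```text
clock: 6.1
position: [0.4347, -0.0742, 0.1634]
tool_rot: [3.142, 0.0, 2.875]
force: [-0.1, 0.2, -0.8]
grip_width: 0.0302
finger_force: 30.2
```

```bash
python3 - <<'E'
from h import *
o=observe(); p=o['position'];R=Ro.from_euler('xyz',o['tool_rot']).as_matrix(); print(o['clock'],p,np.degrees(o['tool_rot']),o['grip_width'])
t=np.array([.510,.190,.165]); print('shift units to over notebook',R.T@(t-p)/.5)
E
```

```text
6.1 [ 0.43466902 -0.07419857  0.16341425] [1.79998430e+02 1.93242983e-02 1.64750086e+02] 0.03016872267620774
shift units to over notebook [-0.0063737   0.54941974 -0.0031543 ]
```

>>> {"api": "play_rows", "payload": {"deltas": [[0,0.04,0,0,0,-0.01,0.8],[0,0.1,0,0,0,-0.02,0.8],[0,0.17,0,0,0,-0.04,0.8],[0,0.24,0,0,0,-0.06,0.8],[0,0.31,0,0,0,-0.08,0.8],[0,0.38,0,0,0,-0.1,0.8],[-0.003,0.45,0,0,0,-0.12,0.8],[-0.006,0.51,0,0,0,-0.127,0.8],[-0.006,0.54,0,0,0,-0.127,0.8],[-0.006,0.55,0,0,0,-0.127,0.8]]}}

```text
clock: 7.1
position: [0.5093, 0.1917, 0.1622]
tool_rot: [3.141, -0.002, -3.14]
force: [-0.6, -1.0, -0.6]
grip_width: 0.0301
finger_force: 30.1
```

>>> {"api": "play_rows", "payload": {"deltas": [[0,0,0,0,0,0,0.8],[0,0,0,0,0,0,0.8],[0,0,0,0,0,0,0.8]]}}

```text
clock: 7.4
position: [0.5096, 0.1891, 0.1634]
tool_rot: [-3.141, -0.0, 3.14]
force: [0.4, 0.3, -0.7]
grip_width: 0.0303
finger_force: 30.1
```

```bash
python3 - <<'E'
from h import *
c=cal('wrist'); o=observe(); im=grab_frame('wrist'); cv2.imwrite('pics/w3.png',im[:,:,::-1])
print(o['clock'],o['position'],np.degrees(o['tool_rot']),o['grip_width'],c['xyz'],c['rotation'])
k=blobs(im,(20,130,100),(33,255,255))[0]; print(cv2.boundingRect(k), *rect(c,k,o['position'][2]+.015))
for k in blobs(im,(65,90,30),(90,255,160))[:2]: print('green',cv2.boundingRect(k),*rect(c,k,.011))
E
```

```text
7.4 [0.50955747 0.18910301 0.16342552] [-1.79963208e+02 -6.50298397e-03  1.79904264e+02] 0.03032230819247882 [0.42477485 0.18841952 0.30665137] [2.80961337e+00 5.05010915e-04 1.56956063e+00]
(281, 144, 71, 221) [504.9 188. ] [ 30.8 120.6] 89.9
green (239, 120, 158, 153) [531.3 191. ] [166.  151.8] 0.8
green (15, 354, 20, 22) [ 755.5 -195.3] [20.1 49.7] 62.9
```

View pics/w3.png

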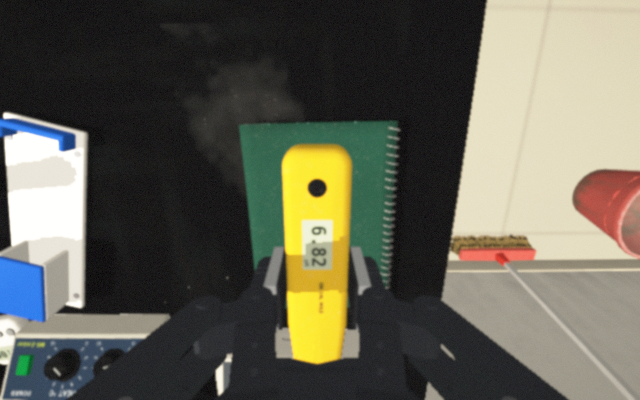

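The pen is level in the grip (rows 144–365, around column 317). The notebook's near edge is at row 121, its sides at columns 241 and 399, and the wire binding runs along the right (+y) edge. Next I measure the notebook edges.

```bash
python3 - <<'E'
from h import *
o=observe();c=cal('wrist'); im=cv2.imread('pics/w3.png')
for v in(135,160,190,220):
    g=im[v].astype(int); m=(g[:,1]>g[:,2]*1.3)&(g[:,1]>45); u=np.where(m)[0]; u=u[(u>200)&(u<420)]
    print('row',v,u.min(),u.max(),onz(c,u.min(),v,.011)[:2],onz(c,u.max(),v,.011)[:2])
for u in(260,300,350,380):
    g=im[:,u].astype(int); m=(g[:,1]>g[:,2]*1.3)&(g[:,1]>45); v=np.where(m)[0].min(); print('near',u,v,onz(c,u,v,.011)[:2])
g=im[160]; print(g[232:250].tolist())
c=cal('side'); s=cv2.imread('pics/side0.png')
for v in range(150,176): print(v,s[v,300].tolist(),onz(c,300,v,.011)[:2].round(4)) if v>158 else 0
E
```

```text
row 135 239 396 [0.4617835  0.11377265] [0.46193612 0.26427236]
row 160 242 395 [0.48609062 0.11472601] [0.48623735 0.26527067]
row 190 245 390 [0.5170049  0.11529792] [0.51714761 0.26269886]
row 220 249 385 [0.5500513  0.11693082] [0.55018507 0.25998388]
near 260 123 [0.45062179 0.13461475]
near 300 122 [0.44978891 0.17249839]
near 350 121 [0.44890334 0.21971026]
near 380 121 [0.44888273 0.24806498]
[[41, 44, 42], [44, 46, 49], [47, 51, 50], [43, 47, 45], [46, 50, 51], [42, 43, 46], [46, 48, 49], [41, 41, 44], [41, 47, 46], [52, 59, 54], [60, 72, 53], [73, 93, 55], [80, 105, 55], [86, 114, 59], [89, 114, 59], [83, 109, 55], [85, 110, 60], [85, 109, 59]]
159 [55, 77, 37] [0.5527 0.1424]
160 [52, 69, 28] [0.5511 0.1374]
161 [57, 77, 33] [0.5494 0.1325]
162 [59, 81, 33] [0.5478 0.1276]
163 [94, 119, 91] [0.5462 0.1228]
164 [223, 241, 248] [0.5446 0.118 ]
165 [242, 251, 255] [0.543  0.1132]
166 [239, 250, 255] [0.5414 0.1084]
167 [156, 173, 183] [0.5398 0.1037]
168 [41, 48, 49] [0.5382 0.099 ]
169 [10, 7, 7] [0.5366 0.0943]
170 [6, 9, 7] [0.5351 0.0896]
171 [12, 11, 10] [0.5335 0.085 ]
172 [14, 15, 12] [0.532  0.0804]
173 [11, 14, 15] [0.5305 0.0758]
174 [8, 7, 9] [0.529  0.0713]
175 [14, 14, 12] [0.5274 0.0668]
```

>>> {"api": "play_rows", "payload": {"deltas": [[-0.015,0.005,0.03,0,0,-0.008,0.8],[-0.03,0.009,0.08,0,0,-0.008,0.8],[-0.03,0.009,0.13,0,0,-0.008,0.8],[-0.03,0.009,0.18,0,0,-0.008,0.8],[-0.03,0.009,0.22,0,0,-0.008,0.8],[-0.03,0.009,0.25,0,0,-0.008,0.8],[-0.03,0.009,0.27,0,0,-0.008,0.8],[-0.03,0.009,0.28,0,0,-0.008,0.8],[-0.03,0.009,0.284,0,0,-0.008,0.8],[-0.03,0.009,0.284,0,0,-0.008,0.8]]}}

```text
clock: 8.45
position: [0.5248, 0.195, 0.0218]
tool_rot: [3.141, 0.001, -3.125]
force: [-0.0, 0.3, -0.9]
grip_width: 0.03
finger_force: 30.2
```

>>> {"api": "play_rows", "payload": {"deltas": [[0,0,0.002,0,0,0,0.8],[0,0,0.004,0,0,0,0.8],[0,0,0.004,0,0,0,0.8]]}}

```text
clock: 8.75
position: [0.5247, 0.195, 0.0196]
tool_rot: [3.142, 0.0, -3.125]
force: [0.0, 0.3, -1.6]
grip_width: 0.0301
finger_force: 30.2
```

>>> {"api": "play_rows", "payload": {"deltas": [[0,0,0.001,0,0,0,0.8],[0,0,0.002,0,0,0,0.8],[0,0,0.002,0,0,0,0.8]]}}

```text
clock: 9.05
position: [0.5246, 0.195, 0.0184]
tool_rot: [3.142, 0.0, -3.125]
force: [-0.9, 0.3, -1.5]
grip_width: 0.0305
finger_force: 30.2
```

>>> {"api": "play_rows", "payload": {"deltas": [[0,-0.002,0.001,0,0,0,0.8],[0,-0.002,0.002,0,0,0,0.8],[0,-0.002,0.002,0,0,0,0.8]]}}

```text
clock: 9.35
position: [0.5245, 0.1939, 0.0174]
tool_rot: [-3.142, -0.0, -3.125]
force: [0.2, 0.4, -0.5]
grip_width: 0.0301
finger_force: 30.2
```

>>> {"api": "play_rows", "payload": {"deltas": [[0,0,0.001,0,0,0,0.8],[0,0,0.002,0,0,0,0.8],[0,0,0.002,0,0,0,0.8]]}}

```text
clock: 9.65
position: [0.5245, 0.1939, 0.0163]
tool_rot: [-3.142, -0.0, -3.125]
force: [-1.0, 0.3, -0.6]
grip_width: 0.0305
finger_force: 30.2
```

>>> {"api": "play_rows", "payload": {"deltas": [[0,0,0.001,0,0,0,0.8],[0,0,0.001,0,0,0,0.8]]}}

```text
clock: 9.85
position: [0.5246, 0.194, 0.016]
tool_rot: [-3.142, -0.0, -3.125]
force: [-1.2, -0.3, 1.7]
grip_width: 0.0305
finger_force: 30.4
```

>>> {"api": "play_rows", "payload": {"deltas": [[0,0,0.001,0,0,0,0.8],[0,0,0.001,0,0,0,0.8]], "newtons": 20}}

```text
clock: 10.05
position: [0.5246, 0.194, 0.016]
tool_rot: [-3.141, 0.0, -3.125]
force: [-3.3, -1.6, 13.5]
grip_width: 0.0304
finger_force: 31.8
```

>>> {"api": "play_rows", "payload": {"deltas": [[0,0,0,0,0,0,0.6],[0,0,0,0,0,0,0.55],[0,0,0,0,0,0,0.5],[0,0,0,0,0,0,0.4],[0,0,0,0,0,0,0.2],[0,0,0,0,0,0,0],[0,0,0,0,0,0,0]]}}

```text
clock: 10.75
position: [0.5245, 0.194, 0.0154]
tool_rot: [3.142, -0.0, -3.125]
force: [-0.0, 0.1, 0.6]
grip_width: 0.0851
finger_force: 0.0
```

>>> {"api": "play_rows", "payload": {"deltas": [[0,0,-0.02,0,0,0,0],[0,0,-0.06,0,0,0,0],[0,0,-0.12,0,0,0,0],[0,0,-0.2,0,0,0,0],[0,0,-0.28,0,0,0,0],[0,0,-0.34,0,0,0,0],[0,0,-0.36,0,0,0,0],[0,0,-0.36,0,0,0,0],[0,0,-0.36,0,0,0,0]]}}

```text
clock: 11.65
position: [0.5242, 0.1937, 0.1947]
tool_rot: [-3.141, -0.001, -3.125]
force: [0.1, -0.7, -0.1]
grip_width: 0.0852
finger_force: 0.0
```

```bash
python3 - <<'E'
from h import *
c=cal('wrist'); o=observe(); im=grab_frame('wrist'); cv2.imwrite('pics/w4.png',im[:,:,::-1]); print(o['clock'],o['position'],o['force'])
k=blobs(im,(20,130,100),(33,255,255))[0]; print(cv2.boundingRect(k), *rect(c,k,.03))
for k in blobs(im,(65,90,30),(90,255,160))[:2]: print('green',cv2.boundingRect(k),*rect(c,k,.011))
for n in('scene','side'):
    c=cal(n); s=grab_frame(n)
    for k in blobs(s,(20,130,100),(33,255,255))[:2]: print(n,*rect(c,k,.03))
E
```

```text
11.65 [0.52419268 0.19365766 0.1947398 ] [ 0.06837679 -0.67090917 -0.13975397]
(301, 117, 33, 146) [541.3 193.2] [161.5  32.3] 1.1
green (242, 104, 146, 179) [555.4 190.9] [213.1 151.6] 1.2
green (27, 318, 19, 21) [ 745.6 -187.7] [19.5 44.2] 63.5
scene [535.2 177.8] [165.8  59.5] 0.6
side [539.9 178.9] [165.6  58. ] 1.2
```

View pics/w4.png

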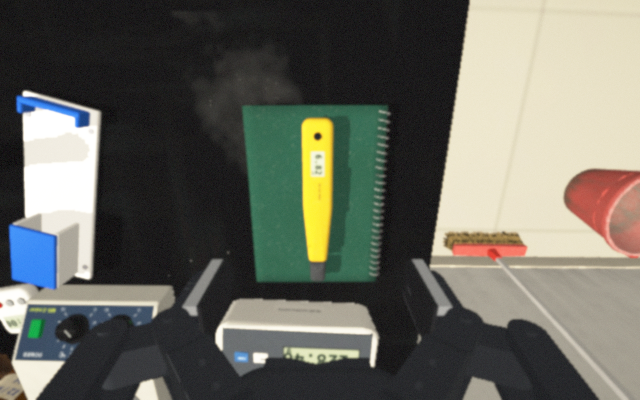

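The wrist view shows the pen face up at columns 301–334, rows 117–280, along the middle of the notebook (columns 242–390). It is about 2 mm off centre and within 0.1° of the notebook's yaw, and the gripper is clear.

```bash
python3 -c "
from workcell import *
print(job_done())"
```

```text
the job is handed in; nothing more can be done
None
```

The yellow pH pen was lifted at its near end, drawn out endwise and set down face up along the middle of the green notebook, about 2 mm off centre by the last wrist view. The spatula was not touched, and the job was handed in after about 12 s of robot time.

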